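# Pin the angle bracket to its welding jig

## Task

Take the locating pin with the broad round collar out of the pin rack and put it down through the hole in the angle bracket into the jig block beneath, fully home so that its collar sits flat on the bracket. Leave the T-handled pin and the square-headed pin standing in the rack, and do not use the bare block.

Things in the scene. Friction and masses are not known exactly. Their poses are not given: they have to be found in the camera images.
- pin_grip (a point): Collared steel pin (0.5 kg) hanging upright in a hole of the rack. Point: centre of its round grip, 24 mm diameter, 50 mm tall; z points up along the pin. Under the grip a collar, 60 mm diameter, 25 to 31 mm below the point, rests on the rack top (90 mm above the table); then a 20 mm shank with tapered nose, its end 101 mm below the point. Draws straight up.
- bracket_hole (a point): Mouth centre of the hole in the pale angle bracket, in its flat top (100 x 74 mm, 109 mm above the table); z up. Countersunk: 45 mm wide, narrowing to 27 mm over 9 mm, then a 28 mm bore to 92 mm down. The bracket is fixed on a dark 80 mm jig block; 140 mm beside it is a bare block with a like bore, 12 mm lower. Left/right order and side of the table vary.
- tee_top (a point): T-handled steel pin, a bystander in the same rack: centre of its cross bar, 64 mm long, 12 mm thick, 38 mm above the rack top. The rack is a dark plate stand, 90 x 240 mm, fixed, with three 30 mm holes in a row 75 mm apart; the three pins stand in them in any order.
- stub_top (a point): Square-headed steel pin, a bystander in the same rack: centre of its head, 34 mm square, 26 mm tall, 13 mm above the rack top.
Things that resemble listed ones, but are neither listed nor needed, are in the scene too. What is shaped like the part that bears pin_grip but purple or turquoise is not meant.

How it is judged:
On the way:
1. the collared pin is drawn up clear of the rack (height (world z) of pin_grip above 0.19 m), for 0.1 s.
At the end, for the whole second after the job is handed in: The collared pin stands in the bracket's hole, its grip within 12 mm of the hole's axis, upright within 0.15 rad, its collar within 5 mm of the bracket's top; the T-handled and the square-headed pins are within 30 mm of where they stood (horizontal distance between pin_grip and bracket_hole below 0.012 m and z of pin_grip in the frame of bracket_hole below 0.036 m and angle between pin_grip's own z axis and vertical below 0.15 rad and distance of each of tee_top, stub_top from where it was at the start of the episode below 0.03 m); the robot touches nothing.
It fails at once if the T-handled or the square-headed pin is pulled out or knocked aside (moved more than 30 mm) (distance of any of tee_top, stub_top from where it was at the start of the episode above 0.03 m).
It also fails if it takes over 40 s, if anything falls off the work surface, if the arm or the gripper's body presses on something with over 40 N, if the wrist force passes 120 N, or if a joint passes its speed limit or range.

## Robot

A 6-joint arm with a two-finger parallel gripper is mounted at the origin on the work surface. World frame = base frame: x ahead of the robot, y to its left, z up, the work surface at z = 0. Lengths are in m, angles in rad, forces in N, time in s.
With the tool pointing down it reaches from about 0.425 to 0.95 m from the base axis. Payload 3.5 kg.
Tool frame: the origin (TCP) lies at the very end of the fingers, on their centre line; the grasp point (between the pads) lies 19 mm behind it; z points along the fingers, y is the line along which they close (so a half turn about z gives the same grasp; the last joint's range is limited). The gripper opens to 85 mm and grips with 20 to 120 N. Pads are 22 mm wide; open, the fingers measure 114 mm over their backs; the gripper's body (76 mm by 85 mm) begins 54 mm behind the grasp point. The pads swing forward as they close: fully open they stand 13 mm farther back than shut.
Start: joints at [-1.438, 0.286, 1.577, -0, 1.279, -0.15], TCP at [0.188, -0.648, 0.231] pointing down, gripper open.
Joint ranges: [-2.77, 2.77], [-0.9, 2.22], [0.21, 2.48], [-1.53, 4.67], [0.24, 2.81], [-2.84, 2.84]. Speed limits (rad/s): [2.79, 2.79, 3.14, 3.14, 3.14, 3.14].

## Interface

Orientations are given as a unit quaternion [x, y, z, w].
In Python, from plant import ctrl gives the robot as it stands.
- The arm moves only by the tool carry_out, never from a script. Its argument "deltas" is one flat list of numbers, 6 for each row, row after row: the shift along the tool's x, y, z in m, then the turn, a rotation vector about the tool's x, y, z in rad. A call has 1 to 5 rows; each row is the pose to reach, as a shift and turn from the pose commanded when the call began, along the tool's axes at that moment; what a row does not reach only later rows make up. A row lasts 1/8 s, in which the tool goes at most 62.5 mm and 10.7 degrees, less where a joint would pass 70% of its speed; a pose out of reach is approached as far as the arm can. A call with a gripper value outside its range is refused whole. "grip" is the opening in per cent of the stroke, from 0 (shut) to 100 (fully open), set as the call begins (left out, the last holds). The fingers move at their own pace and stop on an object; "grip_force" is the grip in N (left out, the last holds). Time passes only in rows, so rows that repeat a pose let the fingers close. It gives the time, the measured TCP pose, the force, the opening and the grip force at its end, in the units of the state.
- ctrl.get_state(): the state, without advancing time (a new reading comes with each control period).
- ctrl.read_camera(name): name is "scene" or "top" or "wrist"; returns (picture, depth): 384x512x3 uint8, red, green, blue; 384x512 float32, m along the optical axis (not along the pixel's ray), 0 where there is no reading.
- ctrl.camera_model(name): a dict with "intrinsics" (3x3 intrinsics, pixels), "extrinsics" (4x4, takes a point from world to camera coordinates); the wrist camera has in their place "hand_eye" (4x4, takes a point from camera to tool coordinates, whose origin is the TCP and whose axes are the flange's). Camera axes: x right, y down, z forward; pixel columns grow to the right and rows downward; lengths in m; the calibration is good to about 2 mm. The wrist camera is an equidistant fisheye: a pixel r from the principal point sees the ray r / f radians off the axis. A picture is of the moment at which its call begins: read the wrist's pose just before it. camera_model takes no time and is no camera call.
- ctrl.sign_off(): hands the job in; it is judged then, once.
Trained networks look in the newest picture that a camera, given by its name, has taken for a name from the list of things; names that differ only in an ending like _2 or _b are one class to them, and where a whole thing is asked for, a point or a joint stands for the part that bears it (a point fixed in the world has none). Each returns a list of dicts, best first, with "score" (0 to 1); they miss things now and then, are a little off and sometimes report something else, mostly with a low value. They report only what shows in the picture. A call takes as long as a camera call. They do not tell look-alikes from the thing itself.
- ctrl.find_in(camera, query): "uv" ([column, row] in pixels, amid what is visible of it).
The state is a dict: "time": time; "qpos": joint angles; "dq": joint speeds; "joint_efforts": joint torques, N m; "eef_pos": TCP position; "tcp_rot": TCP orientation; "contact_force": force on the tool from outside, world axes, zero at the start; "wrist_torque": the same for the moment, N m; "opening": opening from 0.0 (shut) to 1.0 (fully open); "finger_force": force on a finger pad.
Only numpy, scipy, OpenCV 4.12 (cv2) and the standard library are available. Lean on these libraries where they do the work, as an engineer would, in place of code of your own. Each camera call takes 0.05 s, during which the arm holds its last target. There are 200 camera calls.

## Working session

There is one attempt and no reset: what is moved stays moved. The work goes in short steps, Python scripts to look and compute and a tool call to move; the robot and the scene stay as the last step left them, time stands still between calls to the robot, and variables do not carry over. Pictures are saved under pics/ and viewed, at most 10 in all, crops included, and the job is handed in when it is done.

Besides the shell and the picture viewer there is one more tool, called after "Emit:" as name(argument=value, ...), one argument or row to a line, values as JSON. carry_out: Moves the arm, as the interface text tells. Its arguments: {"type":"object","properties":{"deltas":{"type":"array"},"grip":{"type":"number"},"grip_force":{"type":"number"}},"required":["deltas"]}

```bash
mkdir -p pics; cat > h.py <<'E'
import numpy as np, cv2
from plant import ctrl
from scipy.spatial.transform import Rotation as R
def cloud(name):
    im,d=ctrl.read_camera(name); m=ctrl.camera_model(name)
    K=np.array(m["intrinsics"]);T=np.linalg.inv(np.array(m["extrinsics"]))
    v,u=np.mgrid[:384,:512]
    P=np.stack([(u-K[0,2])/K[0,0]*d,(v-K[1,2])/K[1,1]*d,d],-1)
    P=P@T[:3,:3].T+T[:3,3]; P[d==0]=np.nan
    return im,d,P
E
python3 - <<'E'
from h import *
for n in("scene","top"):
    im,d,P=cloud(n); np.save(n+".npy",P); cv2.imwrite(f"{n}.png",im[:,:,::-1])
    for q in("pin_grip","bracket_hole","tee_top","stub_top"):
        for r in ctrl.find_in(n,q)[:3]:
            u,v=map(int,r["uv"]); print(n,q,round(r["score"],2),u,v,P[v,u].round(3))
a=cv2.imread("scene.png");b=cv2.imread("top.png")
cv2.imwrite("pics/a.png",cv2.resize(a,(800,600)));cv2.imwrite("pics/b.png",cv2.resize(b,(800,600)))
s=ctrl.get_state();print(s["time"],s["eef_pos"],s["tcp_rot"])
E
```

```text
scene pin_grip 0.95 273 143 [0.413 0.235 0.082]
scene pin_grip 0.85 355 197 [0.708 0.242 0.081]
scene pin_grip 0.69 325 148 [0.546 0.301 0.108]
scene bracket_hole 0.84 165 235 [ 0.555 -0.182  0.109]
scene tee_top 0.83 310 156 [0.561 0.231 0.123]
scene stub_top 0.74 296 183 [0.595 0.154 0.098]
scene stub_top 0.36 164 237 [ 0.558 -0.186  0.108]
top pin_grip 0.81 170 200 [0.533 0.302 0.148]
top pin_grip 0.79 134 187 [0.574 0.422 0.085]
top pin_grip 0.76 155 151 [0.682 0.366 0.078]
top bracket_hole 0.73 335 207 [ 0.528 -0.169  0.028]
top tee_top 0.64 195 192 [0.558 0.236 0.134]
top stub_top 0.49 220 181 [0.592 0.169 0.113]
0.5 [ 0.1883791  -0.64814491  0.23126818] [ 9.90020131e-01  1.40926001e-01  1.01487475e-05 -4.30891249e-05]
```

View pics/a.png

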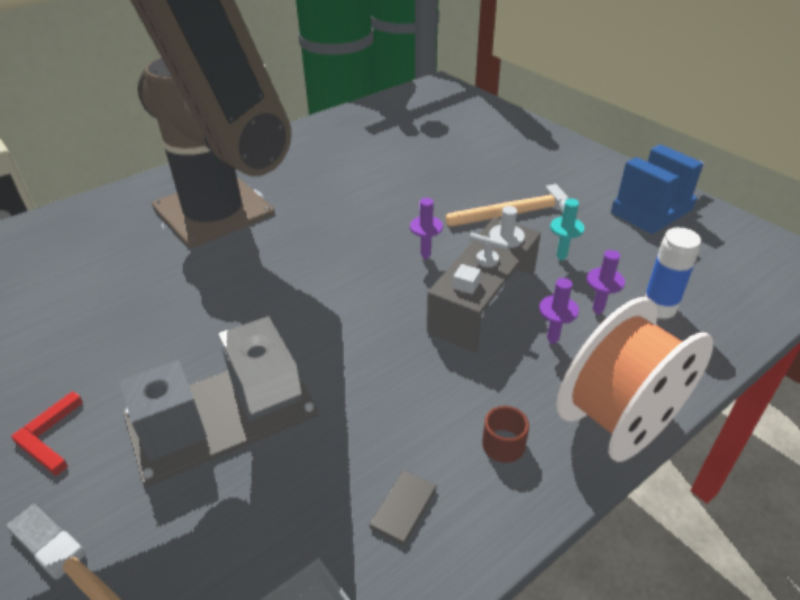

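View pics/b.png

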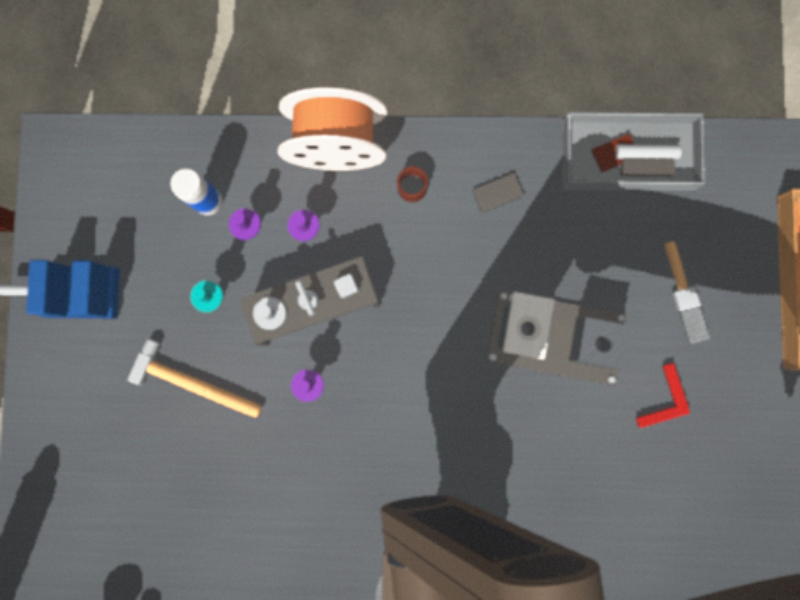

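Both views show the steel collared pin at the far-left end of the rack (top 268,312). The T-pin is in the middle (305,297) and the square head on the right (346,286). The bracket's hole is at top (528,328), and the bare block is to its right.

```bash
python3 - <<'E'
from h import *
for n in("scene","top"):
    P=np.load(n+".npy"); x,y,z=P[...,0],P[...,1],P[...,2]
    near=np.hypot(x-.54,y-.305)<.07
    g=near&(z>.138)&(z<.155); c=near&(z>.0935)&(z<.105)
    print(n,"griptop",g.sum(),P[g].mean(0).round(4) if g.any() else 0, "collar",c.sum(),np.nanmean(P[c],0).round(4))
    gs=near&(z>.105); print(" allgrip",gs.sum(),P[gs].min(0).round(3),P[gs].max(0).round(3))
    b=(np.hypot(x-.535,y+.17)<.09)
    t=b&(z>.1)&(z<.116)
    u8=t.astype(np.uint8); 
    rect=cv2.minAreaRect(np.float32(P[t][:,:2]*1000)); print(" bracket rect mm",rect,P[t][:,2].mean())
    # hole: region not top, enclosed
    f=cv2.morphologyEx(u8,cv2.MORPH_OPEN,np.ones((2,2)))
    cs,h=cv2.findContours(u8,cv2.RETR_CCOMP,cv2.CHAIN_APPROX_NONE)
    m=ctrl.camera_model(n);K=np.array(m["intrinsics"]);T=np.linalg.inv(np.array(m["extrinsics"]))
    for k,cc in enumerate(cs):
        if h[0][k][3]>=0 and len(cc)>8:
            uv=cc[:,0,:].astype(float); r=np.c_[(uv-K[:2,2])/[K[0,0],K[1,1]],np.ones(len(uv))]@T[:3,:3].T
            q=T[:3,3]+r*((.109-T[2,3])/r[:,2])[:,None]; print(" hole",cv2.minEnclosingCircle(np.float32(q[:,:2]*1000)),q.mean(0))
    for lab,X0 in(("tee",(.561,.233)),("stub",(.594,.163))):
        k=(np.hypot(x-X0[0],y-X0[1])<.04)&(z>(.12 if lab=="tee" else .107)); print(lab,k.sum(),P[k].mean(0).round(3),cv2.minAreaRect(np.float32(P[k][:,:2]*1000)))
    k=(np.hypot(x-.566,y-.233)<.16)&(z>.082)&(z<.0925)&(np.abs(x-.56)<.1); print("rack",cv2.minAreaRect(np.float32(P[k][:,:2]*1000)))
E
```

```text
scene griptop 57 [0.5401 0.3061 0.1445] collar 192 [0.5437 0.2994 0.0966]
 allgrip 159 [0.525 0.238 0.105] [0.581 0.319 0.148]
 bracket rect mm ((521.3635864257812, -165.69224548339844), (74.7959976196289, 113.8680419921875), 79.88630676269531) 0.10801039758314823
 hole ((523.7495727539062, -167.26177978515625), 16.666404724121094) [ 0.52438219 -0.16842625  0.109     ]
tee 129 [0.565 0.235 0.13 ] ((563.9586181640625, 236.24794006347656), (64.49722290039062, 13.636039733886719), 25.11722755432129)
stub 165 [0.592 0.164 0.115] ((589.6668090820312, 166.22393798828125), (33.94243240356445, 36.475242614746094), 24.325469970703125)
rack ((562.8531494140625, 238.13449096679688), (92.36160278320312, 245.32730102539062), 20.087438583374023)
top griptop 64 [0.5362 0.3075 0.1458] collar 322 [0.5375 0.2999 0.0966]
 allgrip 106 [0.525 0.236 0.108] [0.586 0.32  0.152]
 bracket rect mm ((520.2770385742188, -164.71197509765625), (78.92725372314453, 109.73526000976562), 80.2769775390625) 0.10870168897353209
 hole ((514.7408447265625, -163.09170532226562), 17.912778854370117) [ 0.5146345  -0.16299066  0.109     ]
tee 101 [0.562 0.237 0.133] ((562.3355712890625, 237.460693359375), (64.17929077148438, 11.989801406860352), 24.196046829223633)
stub 146 [0.587 0.167 0.116] ((587.7089233398438, 166.9786834716797), (34.19497299194336, 33.83500671386719), 23.672517776489258)
rack ((562.099853515625, 237.95806884765625), (90.67709350585938, 240.6007537841797), 19.985746383666992)
```

```bash
cat >> h.py <<'E'
def to(p,h):
    "tool-frame shift and turn to world TCP p, x-heading h (deg), tool straight down"
    s=ctrl.get_state(); r=R.from_quat(s["tcp_rot"]); h=np.radians(h)
    g=R.from_matrix(np.array([[np.cos(h),np.sin(h),0],[np.sin(h),-np.cos(h),0],[0,0,-1]]).T if 0 else np.c_[[np.cos(h),np.sin(h),0],[np.sin(h),-np.cos(h),0],[0,0,-1]])
    d=r.inv().apply(np.array(p)-s["eef_pos"]); w=(r.inv()*g).as_rotvec()
    print("delta",d.round(4),w.round(4),"t",s["time"])
E
python3 - <<'E'
from h import *
m=ctrl.camera_model("wrist");print(np.array(m["hand_eye"]).round(3),np.array(m["intrinsics"]).round(1))
to((.47,-.24,.30),30)
E
```

```text
[[ 0.    -0.948 -0.319  0.081]
 [ 1.    -0.     0.001  0.   ]
 [-0.001 -0.319  0.948 -0.143]
 [ 0.     0.     0.     1.   ]] [[297.3   0.  255.4]
 [  0.  297.3 189.5]
 [  0.    0.    1. ]]
delta [ 0.3843 -0.3134 -0.0687] [-1.000e-04 -0.000e+00 -2.408e-01] t 0.5
```

Emit:
carry_out(
  deltas=[0.22, -0.18, -0.07, 0, 0, -0.8, 0.22, -0.18, -0.07, 0, 0, -0.8, 0.22, -0.18, -0.07, 0, 0, -0.8, 0.22, -0.18, -0.07, 0, 0, -0.8, 0.22, -0.18, -0.07, 0, 0, -0.8],
  grip=100,
)

```text
time: 1.12
eef_pos: [0.3507, -0.4119, 0.3026]
tcp_rot: [0.856, 0.517, 0.0, 0.001]
contact_force: [0.7, -0.2, -0.6]
opening: 0.999
finger_force: 0.0
```

```bash
python3 - <<'E'
from h import *
to((.52,-.165,.30),110)
E
```

```text
delta [0.2974 0.0349 0.0025] [ 0.0013  0.0013 -0.8333] t 1.125
```

Emit:
carry_out(
  deltas=[0.297, 0.035, 0, 0, 0, -0.83, 0.297, 0.035, 0, 0, 0, -0.83, 0.297, 0.035, 0, 0, 0, -0.83, 0.297, 0.035, 0, 0, 0, -0.83, 0.297, 0.035, 0, 0, 0, -0.83],
)

```text
time: 1.75
eef_pos: [0.5206, -0.1658, 0.3017]
tcp_rot: [0.575, 0.818, 0.0, 0.0]
contact_force: [1.0, -0.3, 1.1]
opening: 0.998
finger_force: 0.0
```

```bash
cat >> h.py <<'E'
def wrist(fn,boxz,box):
    "world points of wrist picture pixels; also plane-intersection function"
    s=ctrl.get_state(); im,d=ctrl.read_camera("wrist"); m=ctrl.camera_model("wrist")
    K=np.array(m["intrinsics"]);H=np.array(m["hand_eye"])
    T=np.eye(4);T[:3,:3]=R.from_quat(s["tcp_rot"]).as_matrix();T[:3,3]=s["eef_pos"];T=T@H
    def ray(uv):
        a=(np.asarray(uv,float)-K[:2,2])/K[0,0]; r=np.linalg.norm(a,axis=-1,keepdims=True)+1e-9
        return np.concatenate([a/r*np.sin(r),np.cos(r)],-1)
    def plane(uv,z):
        w=ray(uv)@T[:3,:3].T; return T[:3,3]+w*((z-T[2,3])/w[...,2:])
    v,u=np.mgrid[:384,:512]; r=ray(np.stack([u,v],-1)); P=(r/r[...,2:]*d[...,None])@T[:3,:3].T+T[:3,3]
    P[d==0]=np.nan
    cv2.imwrite(fn,cv2.resize(im[:,:,::-1],(768,576)))
    return im,P,plane
E
python3 - <<'E'
from h import *
im,P,plane=wrist("pics/w1.png",0,0)
np.save("w1.npy",P)
for r in ctrl.find_in("wrist","bracket_hole")[:3]: print(r,plane(np.array(r["uv"]),.109))
x,y,z=P[...,0],P[...,1],P[...,2]
t=(np.hypot(x-.52,y+.165)<.09)&(z>.1065)&(z<.1115)
print(cv2.minAreaRect(np.float32(P[t][:,:2]*1000)),P[t][:,2].mean())
cs,h=cv2.findContours(t.astype(np.uint8),cv2.RETR_CCOMP,cv2.CHAIN_APPROX_NONE)
for k,c in enumerate(cs):
    if h[0][k][3]>=0 and len(c)>10:
        q=plane(c[:,0,:],.109); print("hole",cv2.fitEllipse(np.float32(q[:,:2]*1000)))
to((.537,.3075,.23),110)
E
```

```text
{'uv': [258.9, 161.4], 'score': 0.85} [ 0.52305104 -0.16201267  0.109     ]
((521.054443359375, -166.11624145507812), (74.73439025878906, 111.00611877441406), 80.26671600341797) 0.1092220178512133
hole ((515.8632202148438, -164.4332733154297), (40.45713424682617, 40.76344680786133), 47.5616340637207)
delta [0.4379 0.1758 0.0721] [ 0.0014 -0.0006 -0.0003] t 1.85
```

View pics/w1.png

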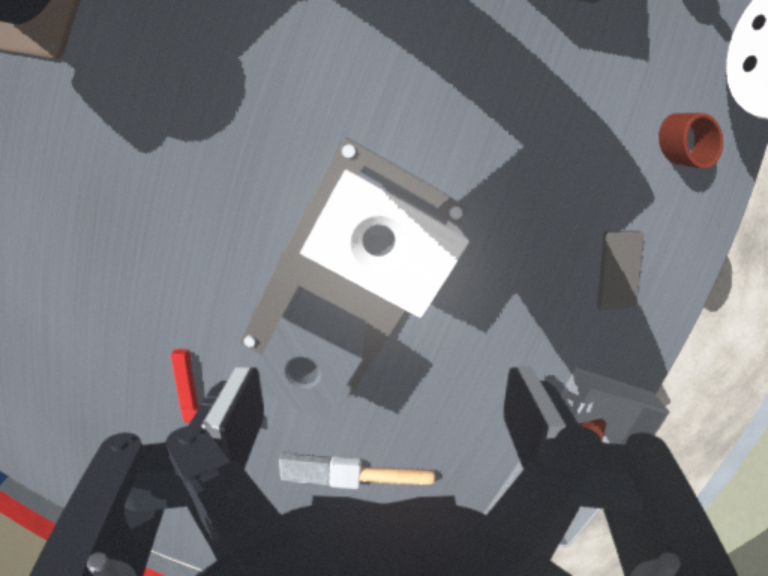

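The wrist view shows the pale bracket's hole at pixel (376,240), and the ellipse fit puts it at (0.516, -0.164). Next I move above the pin.

Emit:
carry_out(
  deltas=[0.29, 0.116, 0.03, 0, 0, 0, 0.29, 0.116, 0.03, 0, 0, 0, 0.29, 0.116, 0.03, 0, 0, 0, 0.29, 0.116, 0.03, 0, 0, 0, 0.29, 0.116, 0.03, 0, 0, 0],
)

```text
time: 2.48
eef_pos: [0.5315, 0.144, 0.2717]
tcp_rot: [0.577, 0.817, 0.0, 0.001]
contact_force: [0.6, -0.9, 0.6]
opening: 1.002
finger_force: 0.0
```

Emit:
carry_out(
  deltas=[0.148, 0.06, 0.04, 0, 0, 0, 0.148, 0.06, 0.04, 0, 0, 0, 0.148, 0.06, 0.04, 0, 0, 0, 0.148, 0.06, 0.04, 0, 0, 0],
)

```text
time: 2.98
eef_pos: [0.5377, 0.3038, 0.23]
tcp_rot: [0.575, 0.818, -0.001, -0.001]
contact_force: [0.4, -0.3, 0.5]
opening: 0.996
finger_force: 0.0
```

```bash
python3 - <<'E'
from h import *
im,P,plane=wrist("pics/w2.png",0,0)
x,y,z=P[...,0],P[...,1],P[...,2]
n=np.hypot(x-.537,y-.3075)<.045
for lo,hi,l in((.142,.15,"top"),(.094,.1,"collar")):
    k=n&(z>lo)&(z<hi); print(l,k.sum(),P[k].mean(0),cv2.minEnclosingCircle(np.float32(P[k][:,:2]*1000)))
to((.537,.3075,.105),110)
E
```

```text
top 687 [0.53742585 0.30887545 0.1461551 ] ((537.5601806640625, 308.1999206542969), 12.245973587036133)
collar 1914 [0.53550106 0.3142665  0.09627542] ((537.5794677734375, 308.3945007324219), 30.242429733276367)
delta [0.0052 0.0007 0.1258] [-0.0014  0.0007 -0.0057] t 3.025
```

View pics/w2.png

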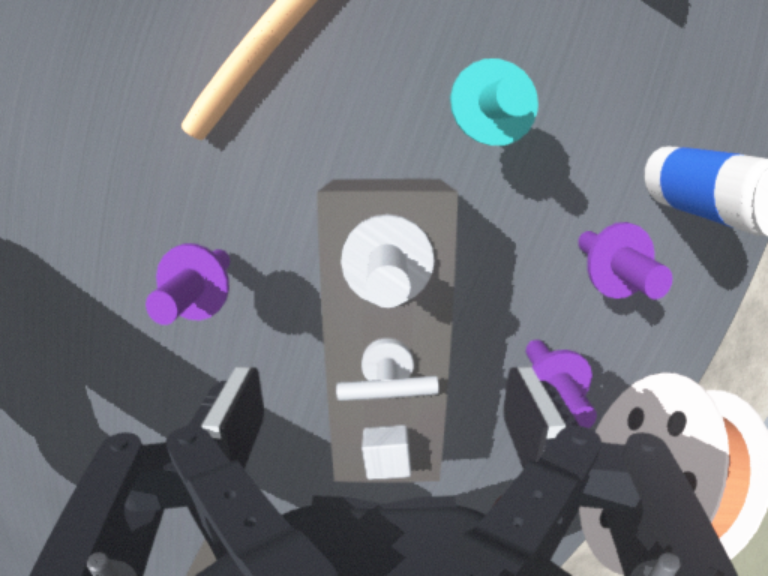

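The pin is clear below, with the grip at (388,285) and fitted to (0.5376, 0.3083). The fingers will pass either side of the rack row.

Emit:
carry_out(
  deltas=[0.006, 0.001, 0.04, 0, 0, 0, 0.006, 0.001, 0.08, 0, 0, 0, 0.006, 0.001, 0.11, 0, 0, 0, 0.006, 0.001, 0.124, 0, 0, 0, 0.006, 0.001, 0.124, 0, 0, 0],
  grip=70,
)

```text
time: 3.65
eef_pos: [0.5375, 0.3072, 0.1073]
tcp_rot: [0.577, 0.817, -0.0, -0.0]
contact_force: [0.2, 1.1, -0.9]
opening: 0.7
finger_force: 0.0
```

Emit:
carry_out(
  deltas=[0, 0, 0, 0, 0, 0, 0, 0, 0, 0, 0, 0, 0, 0, 0, 0, 0, 0, 0, 0, 0, 0, 0, 0, 0, 0, 0, 0, 0, 0],
  grip=0,
  grip_force=60,
)

```text
time: 4.28
eef_pos: [0.5384, 0.3086, 0.1095]
tcp_rot: [0.576, 0.817, 0.001, 0.001]
contact_force: [-0.6, -0.5, 6.1]
opening: 0.264
finger_force: 59.6
```

Emit:
carry_out(
  deltas=[0, 0, -0.02, 0, 0, 0, 0, 0, -0.06, 0, 0, 0, 0, 0, -0.1, 0, 0, 0, 0, 0, -0.14, 0, 0, 0, 0, 0, -0.14, 0, 0, 0],
)

```text
time: 4.9
eef_pos: [0.5389, 0.3092, 0.2515]
tcp_rot: [0.576, 0.817, 0.003, 0.002]
contact_force: [0.4, -0.2, -6.9]
opening: 0.26
finger_force: 60.1
```

```bash
python3 - <<'E'
from h import *
im,P,plane=wrist("pics/w3.png",0,0)
s=ctrl.get_state();print(s["contact_force"],s["wrist_torque"],s["eef_pos"])
r=R.from_quat(s["tcp_rot"]); L=r.inv().apply(P.reshape(-1,3)-s["eef_pos"]).reshape(P.shape)
k=(np.hypot(L[...,0],L[...,1])<.04)&(abs(L[...,2])<.03)
np.savetxt("w3.txt",L[k],fmt="%.4f")
c=L[k]; hh,e=np.histogram(c[:,2],bins=np.arange(-.03,.03,.002)); print(dict(zip(e.round(3),hh)))
to((.5155,-.164,.25),110)
E
```

```text
[-0.69801419  0.61104312 -5.80556435] [-0.05840953  0.11391671  0.00981995] [0.53747096 0.30855257 0.24805664]
{np.float64(-0.03): np.int64(226), np.float64(-0.028): np.int64(260), np.float64(-0.026): np.int64(204), np.float64(-0.024): np.int64(204), np.float64(-0.022): np.int64(224), np.float64(-0.02): np.int64(187), np.float64(-0.018): np.int64(183), np.float64(-0.016): np.int64(161), np.float64(-0.014): np.int64(181), np.float64(-0.012): np.int64(145), np.float64(-0.01): np.int64(105), np.float64(-0.008): np.int64(84), np.float64(-0.006): np.int64(75), np.float64(-0.004): np.int64(62), np.float64(-0.002): np.int64(63), np.float64(0.0): np.int64(70), np.float64(0.002): np.int64(56), np.float64(0.004): np.int64(56), np.float64(0.006): np.int64(56), np.float64(0.008): np.int64(2097), np.float64(0.01): np.int64(1415), np.float64(0.012): np.int64(94), np.float64(0.014): np.int64(54), np.float64(0.016): np.int64(11), np.float64(0.018): np.int64(0), np.float64(0.02): np.int64(0), np.float64(0.022): np.int64(0), np.float64(0.024): np.int64(0), np.float64(0.026): np.int64(0)}
delta [-0.4378 -0.1793 -0.0024] [ 0.002  -0.0001 -0.0069] t 4.95
```

View pics/w3.png

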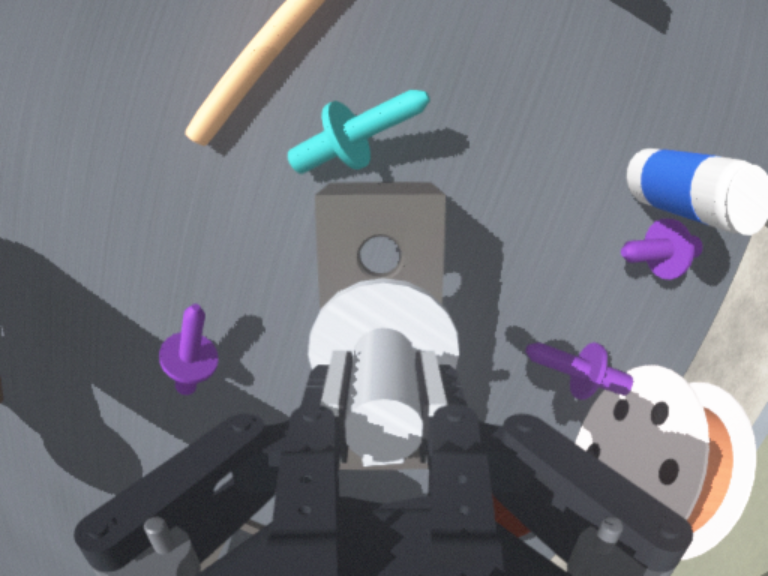

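The pin is held and its rack hole shows empty at (380,255). The loose decoy pins have toppled, which doesn't matter here. Next I check the pin's tilt and centre in the hand.

```bash
python3 - <<'E'
import numpy as np,cv2
c=np.loadtxt("w3.txt"); c=c[(c[:,2]>.007)&(c[:,2]<.0125)]
A=np.c_[c[:,:2],np.ones(len(c))];p=np.linalg.lstsq(A,c[:,2],rcond=None)[0];print("plane",p)
hull=cv2.convexHull(np.float32(c[:,:2]*1000)); print(cv2.minEnclosingCircle(hull))
E
```

```text
plane [ 0.00598375 -0.00461083  0.00977841]
((0.4961572289466858, 0.9521758556365967), 29.902755737304688)
```

Emit:
carry_out(
  deltas=[-0.05, -0.02, 0, 0, 0, 0, -0.1, -0.04, 0, 0, 0, 0, -0.15, -0.06, 0, 0, 0, 0, -0.2, -0.08, 0, 0, 0, 0, -0.25, -0.1, 0, 0, 0, 0],
)

```text
time: 5.58
eef_pos: [0.5248, 0.0379, 0.2434]
tcp_rot: [0.576, 0.817, -0.001, -0.003]
contact_force: [-0.0, 0.2, -5.9]
opening: 0.268
finger_force: 60.1
```

Emit:
carry_out(
  deltas=[-0.05, -0.02, 0, 0, 0, 0, -0.1, -0.04, 0, 0, 0, 0, -0.14, -0.06, 0, 0, 0, 0, -0.17, -0.07, 0, 0, 0, 0, -0.17, -0.07, 0, 0, 0, 0],
)

```text
time: 6.2
eef_pos: [0.5163, -0.1457, 0.2436]
tcp_rot: [0.578, 0.816, -0.001, -0.003]
contact_force: [-0.1, 1.3, -6.2]
opening: 0.267
finger_force: 60.0
```

```bash
python3 - <<'E'
from h import *
im,P,plane=wrist("pics/w4.png",0,0)
x,y,z=P[...,0],P[...,1],P[...,2]
t=(np.hypot(x-.52,y+.165)<.09)&(z>.1065)&(z<.1115)
cs,h=cv2.findContours(t.astype(np.uint8),cv2.RETR_CCOMP,cv2.CHAIN_APPROX_NONE)
for k,c in enumerate(cs):
    if h[0][k][3]>=0 and len(c)>10:
        q=plane(c[:,0,:],.109); print("hole",cv2.fitEllipse(np.float32(q[:,:2]*1000)))
to((.5155,-.164,.15),110)
E
```

```text
delta [-0.0187 -0.007   0.0938] [-0.0041 -0.0051 -0.0093] t 6.25
```

Emit:
carry_out(
  deltas=[-0.019, -0.008, 0, 0, 0, 0, -0.019, -0.008, 0, 0, 0, 0, -0.019, -0.008, 0.02, 0, 0, 0, -0.019, -0.008, 0.03, 0, 0, 0, -0.019, -0.008, 0.03, 0, 0, 0],
)

```text
time: 6.88
eef_pos: [0.5158, -0.1639, 0.215]
tcp_rot: [0.576, 0.817, -0.0, -0.002]
contact_force: [0.1, -0.6, -6.1]
opening: 0.261
finger_force: 60.1
```

```bash
python3 - <<'E'
from h import *
X=[]
for i in range(4): ctrl.read_camera("scene"); X.append(ctrl.get_state()["eef_pos"])
print(np.mean(X,0),np.std(X,0))
im,P,pl=wrist("pics/w4.png",0,0); to((.5155,-.164,.125),110)
im,d,P=cloud("scene"); cv2.imwrite("pics/s4.png",cv2.resize(im[100:292,80:336,::-1],(768,576),interpolation=cv2.INTER_CUBIC))
E
```

```text
[ 0.51698684 -0.16468885  0.21735103] [0.00034006 0.00025187 0.00071493]
delta [ 0.0017 -0.0015  0.0932] [ 0.001   0.0011 -0.0068] t 7.125
```

View pics/s4.png

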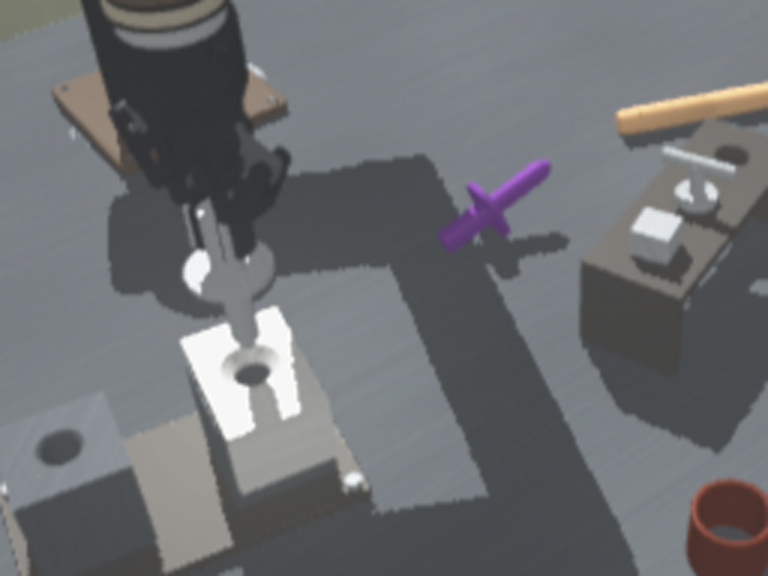

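The nose hangs straight above the countersink (pin at 240,340, hole at 252,370), so I lower it in steps.

Emit:
carry_out(
  deltas=[0.001, -0.002, 0.015, 0, 0, 0, 0.001, -0.002, 0.03, 0, 0, 0, 0.001, -0.002, 0.04, 0, 0, 0, 0.001, -0.002, 0.05, 0, 0, 0, 0.001, -0.002, 0.05, 0, 0, 0],
)

```text
time: 7.8
eef_pos: [0.5142, -0.1644, 0.1661]
tcp_rot: [0.576, 0.817, -0.0, -0.001]
contact_force: [0.1, 0.1, -6.6]
opening: 0.261
finger_force: 60.0
```

No contact so far; the shank is inside.

Emit:
carry_out(
  deltas=[0, 0, 0.015, 0, 0, 0, 0, 0, 0.028, 0, 0, 0, 0, 0, 0.034, 0, 0, 0, 0, 0, 0.038, 0, 0, 0, 0, 0, 0.038, 0, 0, 0],
)

```text
time: 8.43
eef_pos: [0.5149, -0.1647, 0.1296]
tcp_rot: [0.576, 0.817, 0.0, 0.0]
contact_force: [-0.5, -0.4, -6.9]
opening: 0.265
finger_force: 60.4
```

Emit:
carry_out(
  deltas=[0, 0, 0.001, 0, 0, 0, 0, 0, 0.002, 0, 0, 0, 0, 0, 0.003, 0, 0, 0, 0, 0, 0.003, 0, 0, 0],
)

```text
time: 8.93
eef_pos: [0.5152, -0.1647, 0.1289]
tcp_rot: [0.576, 0.817, -0.0, 0.0]
contact_force: [-4.2, 3.9, 7.1]
opening: 0.265
finger_force: 61.6
```

Contact: the collar is touching. I release gently and let the pin settle.

Emit:
carry_out(
  deltas=[0, 0, -0.001, 0, 0, 0, 0, 0, -0.001, 0, 0, 0, 0, 0, -0.001, 0, 0, 0, 0, 0, -0.001, 0, 0, 0, 0, 0, -0.001, 0, 0, 0],
  grip=60,
)

```text
time: 9.55
eef_pos: [0.5147, -0.1646, 0.1273]
tcp_rot: [0.576, 0.817, 0.0, -0.0]
contact_force: [0.4, 0.7, 1.1]
opening: 0.598
finger_force: 0.0
```

Emit:
carry_out(
  deltas=[0, 0, -0.04, 0, 0, 0, 0, 0, -0.08, 0, 0, 0, 0, 0, -0.12, 0, 0, 0, 0, 0, -0.15, 0, 0, 0, 0, 0, -0.15, 0, 0, 0],
)

```text
time: 10.18
eef_pos: [0.516, -0.1653, 0.2808]
tcp_rot: [0.576, 0.817, 0.0, 0.003]
contact_force: [1.2, 0.1, -0.1]
opening: 0.601
finger_force: 0.0
```

```bash
python3 - <<'E'
from h import *
s=ctrl.get_state();print(s["time"],s["eef_pos"],s["contact_force"])
im,P,plane=wrist("pics/w5.png",0,0)
x,y,z=P[...,0],P[...,1],P[...,2]
n=np.hypot(x-.5155,y+.164)<.045
for lo,hi,l in((.16,.18,"top"),(.112,.121,"collar")):
    k=n&(z>lo)&(z<hi); print(l,k.sum(),P[k].mean(0),cv2.minEnclosingCircle(np.float32(P[k][:,:2]*1000)))
c=P[k];A=np.c_[c[:,:2],np.ones(len(c))];print(np.linalg.lstsq(A,c[:,2],rcond=None)[0])
E
```

```text
10.175 [ 0.51604956 -0.16530168  0.28076558] [ 1.18339644  0.07115949 -0.10080077]
top 547 [ 0.5142815  -0.16349988  0.1651362 ] ((514.4468994140625, -164.17799377441406), 12.123652458190918)
collar 1622 [ 0.51244762 -0.15861444  0.11527797] ((514.7847290039062, -163.86895751953125), 30.27116584777832)
[ 0.00194495 -0.00465441  0.11354303]
```

View pics/w5.png

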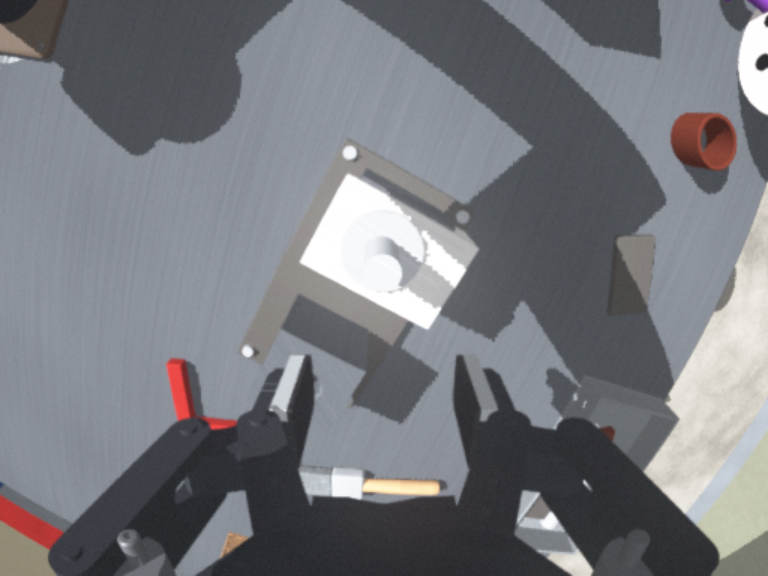

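The pin stands at (383,250) with its collar flat on the bracket: collar top measured at 0.1153 m against 0.115 m expected, tilt about 0.005 rad, about 1 mm off the axis. The gripper is clear, so I hand in.

```bash
python3 -c "
from plant import ctrl
print(ctrl.sign_off())"
```

```text
the job is handed in; nothing more can be done
None
```

The collared pin is fully home in the bracket's hole with its collar flat, about 1 mm off the axis; the T-handled and square-headed pins still stand in the rack, and the job is handed in (the sign-off returned no verdict).

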